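# Put the hot-air nozzles back on their holder in order of outlet size

## Task

The rework is finished: put the four hot-air nozzles back on the blue nozzle holder in order of outlet size. Each nozzle slips down over the pin beside the printed dot of its own outlet size (narrowest outlet at the smallest dot, widest at the largest), outlet up, its collar fully down on the plate. Leave the loupe and the small circuit board where they are.

Things in the scene. Friction and masses are not known exactly. Their poses are not given: they have to be found in the camera images.
- nozzle_05: bright metal hot-air nozzle (narrowest outlet, longest), standing on the bench with its outlet up: round collar 28 mm across (clear bore 24 mm) and straight for its lowest 25 mm, the place to grip, alike on all four; above it a cone, then an outlet tube 9 mm across with an open 5 mm bore; 62 mm tall; 50 g. Origin: centre of the open underside, z up along its axis.
- nozzle_10: bright metal hot-air nozzle (second narrowest outlet, second longest), standing on the bench with its outlet up: round collar 28 mm across (clear bore 24 mm) and straight for its lowest 25 mm, the place to grip, alike on all four; above it a cone, then an outlet tube 14 mm across with an open 10 mm bore; 56 mm tall; 50 g. Origin: centre of the open underside, z up along its axis.
- nozzle_15: bright metal hot-air nozzle (second widest outlet, second shortest), standing on the bench with its outlet up: round collar 28 mm across (clear bore 24 mm) and straight for its lowest 25 mm, the place to grip, alike on all four; above it a cone, then an outlet tube 19 mm across with an open 15 mm bore; 50 mm tall; 50 g. Origin: centre of the open underside, z up along its axis.
- nozzle_20: bright metal hot-air nozzle (widest outlet, shortest), standing on the bench with its outlet up: round collar 28 mm across (clear bore 24 mm) and straight for its lowest 25 mm, the place to grip, alike on all four; above it a cone, then an outlet tube 24 mm across with an open 20 mm bore; 44 mm tall; 50 g. Origin: centre of the open underside, z up along its axis.
- post_05: fixed steel pin, 8 mm thick, 24 mm tall, beside the smallest black dot (5 mm) on the white strip of the blue holder plate (222 x 74 mm, top 10 mm above the bench, any heading; four pins in a straight row 55 mm apart). Origin: centre of the pin's foot, on the plate's top; z up, x along the row towards the largest dot, -y towards the dots, 31 mm away.
- post_10: fixed steel pin, 8 mm thick, 24 mm tall, beside the second smallest black dot (10 mm) on the white strip of the blue holder plate (222 x 74 mm, top 10 mm above the bench, any heading; four pins in a straight row 55 mm apart). Origin: centre of the pin's foot, on the plate's top; z up, x along the row towards the largest dot, -y towards the dots, 31 mm away.
- post_15: fixed steel pin, 8 mm thick, 24 mm tall, beside the second largest black dot (15 mm) on the white strip of the blue holder plate (222 x 74 mm, top 10 mm above the bench, any heading; four pins in a straight row 55 mm apart). Origin: centre of the pin's foot, on the plate's top; z up, x along the row towards the largest dot, -y towards the dots, 31 mm away.
- post_20: fixed steel pin, 8 mm thick, 24 mm tall, beside the largest black dot (20 mm) on the white strip of the blue holder plate (222 x 74 mm, top 10 mm above the bench, any heading; four pins in a straight row 55 mm apart). Origin: centre of the pin's foot, on the plate's top; z up, x along the row towards the largest dot, -y towards the dots, 31 mm away.
- loupe: black cup-shaped eye loupe, 39 mm across, 30 mm tall; a bystander, leave it. Origin: centre of its underside.
- pcb_small: small green circuit board with white connectors, 50 x 70 x 10 mm, lying flat; a bystander, leave it. Origin: centre of its underside.
There are look-alikes about, which are no part of the job. What is shaped like the nozzle_15 but green or orange is not meant.

How it is judged:
By the outcome, as a careful person would: the job done as asked, in the order asked, and still so for the second after the job is handed in, with the robot touching nothing.
It also fails if it takes over 90 s, if anything falls off the work surface, if the arm or the gripper's body presses on something with over 40 N, if the wrist force passes 120 N, or if a joint passes its speed limit or range.

## Robot

A 6-joint arm with a two-finger parallel gripper is mounted at the origin on a cart in front of the work surface, level with it; the furniture and walls round the work are solid. World frame = base frame: x ahead of the robot, y to its left, z up, the work surface at z = 0. Lengths are in m, angles in rad, forces in N, time in s.
With the tool pointing down it reaches from about 0.3 to 0.775 m from the base axis. Payload 14.6 kg.
Tool frame: the origin (TCP) lies at the very end of the fingers, on their centre line; the grasp point (between the pads) lies 19 mm behind it; z points along the fingers, y is the line along which they close (so a half turn about z gives the same grasp; the last joint's range is limited). The gripper opens to 94 mm and grips with 3 to 60 N. Pads are 16 mm wide; open, the fingers measure 119 mm over their backs; the gripper's body (75 mm by 177 mm) begins 78 mm behind the grasp point.
Start: joints at [1.272, 0.3, 1.521, -0, 1.321, -0.067], TCP at [0.126, 0.535, 0.205] pointing down, gripper open.
Joint ranges: [-3.03, 3.03], [-0.79, 2.21], [0.23, 2.52], [-1.04, 4.18], [0, 3.07], [-2.55, 2.55]. Speed limits (rad/s): [2.22, 2.22, 2.57, 3.14, 3.14, 3.14].

## Interface

Orientations are given as [roll, pitch, yaw] about the fixed x, y, z axes, in that order (R = Rz(yaw) Ry(pitch) Rx(roll)).
In Python, from station import status, vision, order, silhouettes gives the robot as it stands. The module is installed in compiled form; this text tells all that it offers.
- The arm moves only by the shell command python3 -m pendant 'ROWS' [FORCE]. ROWS is JSON, one flat list of numbers, 7 for each row, row after row: the shift along the tool's x, y, z in units of 500 mm (1.0 is 500 mm), then the turn, a rotation vector about the tool's x, y, z in units of 90 degrees (1.0 is 90 degrees), then the opening, from -1 (shut) to 1 (fully open). A call has 1 to 12 rows; each row is the pose to reach, as a shift and turn from the pose commanded when the call began, along the tool's axes at that moment; what a row does not reach only later rows make up. A row lasts 1/10 s, in which the tool goes at most 50 mm and 8.59 degrees, less where a joint would pass 70% of its speed; a pose out of reach is approached as far as the arm can. A call with a number of a shift or a turn outside -1 to 1 is refused whole. A call with a gripper value outside its range is refused whole. The fingers move at their own pace and stop on an object; FORCE is the grip in N (left out, the last holds). Time passes only in rows, so rows that repeat a pose let the fingers close. It gives the time, the measured TCP pose, the force, the opening and the grip force at its end, in the units of the state.
- status.get_obs(): the state, without advancing time (a new reading comes with each control period).
- vision.camera(name): name is "scene" or "top"; returns a dict with "pixels" (420x560x3 uint8, red, green, blue), "K" (3x3 intrinsics, pixels), "k1" (the pictures are not rectified: a ray, as slopes to the right and down, at radius r is drawn at 1 + k1 r^2 times it, then the intrinsics apply), "R" (3x3) and "t" (3): a world point X has camera coordinates R X + t. Camera axes: x right, y down, z forward; pixel columns grow to the right and rows downward; lengths in m; the calibration is good to about 2 mm. A picture is of the moment at which its call begins. There is no depth.
- order.hand_in(): hands the job in; it is judged then, once.
Trained networks look in a picture, given as the dict that the camera call returned (one of the last four; its "shot" number tells which), for a name from the list of things; names that differ only in an ending like _2 or _b are one class to them, and where a whole thing is asked for, a point or a joint stands for the part that bears it (a point fixed in the world has none). Each returns a list of dicts, best first, with "score" (0 to 1); they miss things now and then, are a little off and sometimes report something else, mostly with a low value. They report only what shows in the picture. A call takes as long as a camera call. They do not tell look-alikes from the thing itself.
- silhouettes(target, picture): "region" (420x560 bool, what is visible of it) and "extent" ([left, top, right, bottom] in pixels, round what is visible of it).
The state is a dict: "time_s": time; "qpos": joint angles; "joint_vel": joint speeds; "tau": joint torques, N m; "ee_pos": TCP position; "eef_rot": TCP orientation; "force": force on the tool from outside, world axes, zero at the start; "moment": the same for the moment, N m; "grip_width": finger opening in m; "grip_force": force on a finger pad.
Only numpy, scipy, OpenCV 4.12 (cv2) and the standard library are available. Lean on these libraries where they do the work, as an engineer would, in place of code of your own. Each camera call takes 0.05 s, during which the arm holds its last target. There are 200 camera calls.

## Working session

There is one attempt and no reset: what is moved stays moved. The work goes in short steps, Python scripts to look and compute and a shell command to move; the robot and the scene stay as the last step left them, time stands still between calls to the robot, and variables do not carry over. Pictures are saved under pics/ and viewed, at most 14 in all, crops included, and the job is handed in when it is done.

```bash
mkdir -p pics; cat > h.py <<'E'
import numpy as np, cv2
from station import status, vision, order, silhouettes
def ray(c,px):
    K=c["K"]; d=np.array([(px[0]-K[0,2])/K[0,0],(px[1]-K[1,2])/K[1,1]]); u=d.copy()
    for _ in range(20): u=d/(1+c["k1"]*(u@u))
    R=np.array(c["R"]); return -R.T@c["t"], R.T@np.array([u[0],u[1],1])
def at(c,px,z):
    o,d=ray(c,px); return o+d*(z-o[2])/d[2]
def proj(c,X):
    p=np.array(c["R"])@X+c["t"]; u=p[:2]/p[2]; u=u*(1+c["k1"]*(u@u)); return u*[c["K"][0,0],c["K"][1,1]]+[c["K"][0,2],c["K"][1,2]]
def save(c,n,box=None,f=1):
    im=c["pixels"][:,:,::-1]
    if box: im=im[box[1]:box[3],box[0]:box[2]]
    cv2.imwrite("pics/"+n,cv2.resize(im,None,fx=f,fy=f,interpolation=cv2.INTER_CUBIC))
E
python3 - <<'E'
from h import *
for n in("top","scene"):
    c=vision.camera(n); save(c,n+"0.png"); print(n,c["k1"],(-np.array(c["R"]).T@c["t"]).round(3))
    for t in ["nozzle_05","nozzle_10","nozzle_15","nozzle_20","post_05","post_10","post_15","post_20","loupe","pcb_small"]:
        for r in silhouettes(t,c)[:4]:
            e=r["extent"]; m=((e[0]+e[2])/2,(e[1]+e[3])/2)
            print(t,round(r["score"],2),np.round(e),at(c,m,.02)[:2].round(3))
print(status.get_obs())
E
```

```text
top 0.029199010996604793 [ 0.36 -0.01  1.12]
nozzle_05 0.69 [346. 167. 362. 183.] [ 0.651 -0.166]
nozzle_05 0.68 [292. 289. 308. 304.] [ 0.381 -0.052]
nozzle_05 0.64 [310. 247. 322. 263.] [ 0.471 -0.085]
nozzle_05 0.62 [270. 244. 284. 263.] [0.472 0.   ]
nozzle_10 0.69 [346. 167. 362. 183.] [ 0.651 -0.166]
nozzle_10 0.68 [292. 289. 308. 304.] [ 0.381 -0.052]
nozzle_10 0.64 [310. 247. 322. 263.] [ 0.471 -0.085]
nozzle_10 0.62 [270. 244. 284. 263.] [0.472 0.   ]
nozzle_15 0.69 [346. 167. 362. 183.] [ 0.651 -0.166]
nozzle_15 0.68 [292. 289. 308. 304.] [ 0.381 -0.052]
nozzle_15 0.64 [310. 247. 322. 263.] [ 0.471 -0.085]
nozzle_15 0.62 [270. 244. 284. 263.] [0.472 0.   ]
nozzle_20 0.69 [346. 167. 362. 183.] [ 0.651 -0.166]
nozzle_20 0.68 [292. 289. 308. 304.] [ 0.381 -0.052]
nozzle_20 0.64 [310. 247. 322. 263.] [ 0.471 -0.085]
nozzle_20 0.62 [270. 244. 284. 263.] [0.472 0.   ]
loupe 0.72 [370. 270. 388. 286.] [ 0.425 -0.219]
pcb_small 0.83 [285. 143. 316. 172.] [ 0.689 -0.047]
scene -0.1421763581305325 [ 0.072 -0.579  0.764]
nozzle_05 0.88 [312. 227. 330. 256.] [ 0.562 -0.104]
nozzle_05 0
[... 1470 characters left out ...]
-0.065]
{'time_s': 1.1, 'qpos': array([ 1.27240320e+00,  2.99934861e-01,  1.52100063e+00, -1.86895104e-05,
        1.32069582e+00, -6.65941903e-02]), 'joint_vel': array([-1.29708958e-03,  1.79311595e-03,  3.91665025e-04,  3.13155170e-05,
       -2.64675900e-04,  3.71238591e-04]), 'tau': array([-3.03329180e-04, -5.31689966e+01, -3.52895558e+01,  7.08403531e-02,
        2.14825419e-02, -1.84565954e-05]), 'ee_pos': array([0.12635243, 0.53527963, 0.20542618]), 'eef_rot': array([-3.14155288e+00,  1.54953875e-05,  2.90979834e+00]), 'force': array([ 0.35219169,  0.34674434, -0.28800032]), 'moment': array([ 0.00975622, -0.00335616, -0.02637894]), 'grip_force': 0.0, 'grip_width': 0.09389144190672126}
```

View pictures.

View pics/top0.png

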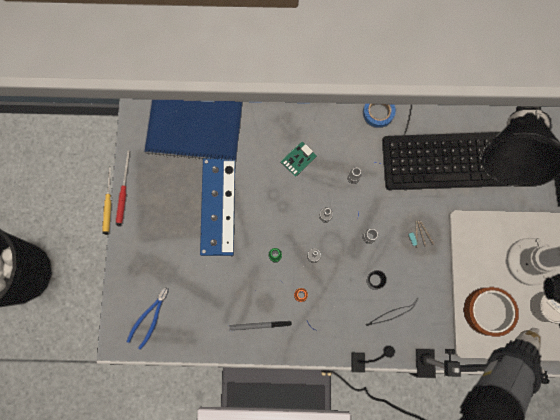

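View pics/scene0.png

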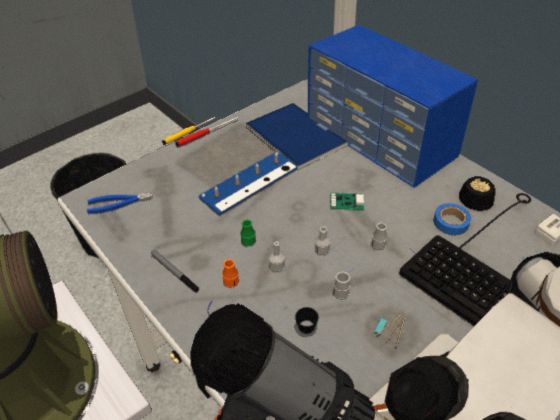

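```bash
python3 - <<'E'
from h import *
c=vision.camera("top"); a=c["pixels"][150:265,190:395]
s=vision.camera("scene"); b=s["pixels"][150:310,190:395]
f=lambda x,w:cv2.resize(x[:,:,::-1],None,fx=3.6,fy=3.6,interpolation=cv2.INTER_CUBIC)
cv2.imwrite("pics/a.png",f(a,0)); cv2.imwrite("pics/b.png",f(b,0))
for n,c in(("top",c),("scene",s)):
  for t in("nozzle_05","post_05"):
    for r in silhouettes(t,c):
        v,u=np.nonzero(r["region"]); print(n,t,round(r["score"],2),np.round(r["extent"],1),u.mean().round(1),v.mean().round(1),c["pixels"][v,u].mean(0).round())
E
```

```text
top nozzle_05 0.6 [362.3 228.9 377.6 242. ] 369.4 235.1 [114. 109. 104.]
top nozzle_05 0.46 [307.1 249.4 318.6 263.1] 313.7 255.4 [142. 136. 129.]
top nozzle_05 0.44 [347.1 165.5 360.7 181.5] 353.9 175.2 [110. 106. 100.]
top nozzle_05 0.42 [316.5 205.  331.7 221.6] 325.6 214.8 [130. 125. 119.]
scene nozzle_05 0.93 [335.6 270.4 349.7 301.4] 341.5 285.3 [122. 115. 105.]
scene nozzle_05 0.9 [220.1 261.6 242.8 288.2] 229.7 273.3 [172.  76.  22.]
scene nozzle_05 0.85 [265.1 241.7 284.3 272. ] 276.6 259.6 [141. 133. 122.]
scene nozzle_05 0.82 [241.  219.6 255.2 245.8] 247.5 233.4 [29. 92. 38.]
scene nozzle_05 0.81 [312.2 229.  330.1 253.9] 322.1 241.9 [136. 128. 117.]
scene nozzle_05 0.65 [370.9 219.9 386.6 246.7] 379.4 235.5 [123. 116. 106.]
scene post_05 0.63 [235.3 176.2 239.3 186.7] 237.3 181.0 [101. 100.  99.]
scene post_05 0.41 [215.5 187.1 220.9 199.3] 216.6 193.7 [93. 93. 95.]
```

View pics/a.png

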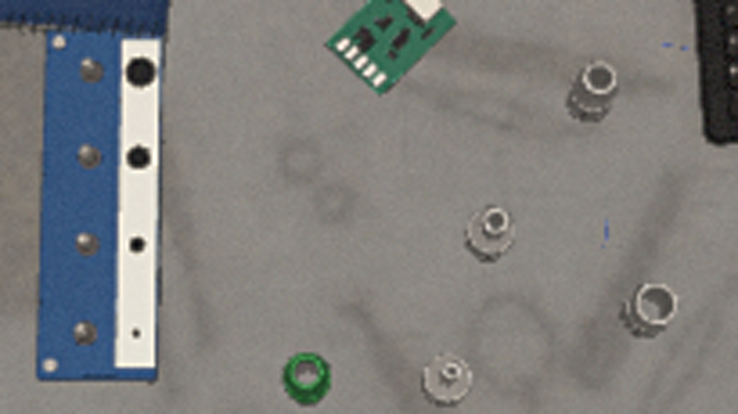

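View pics/b.png

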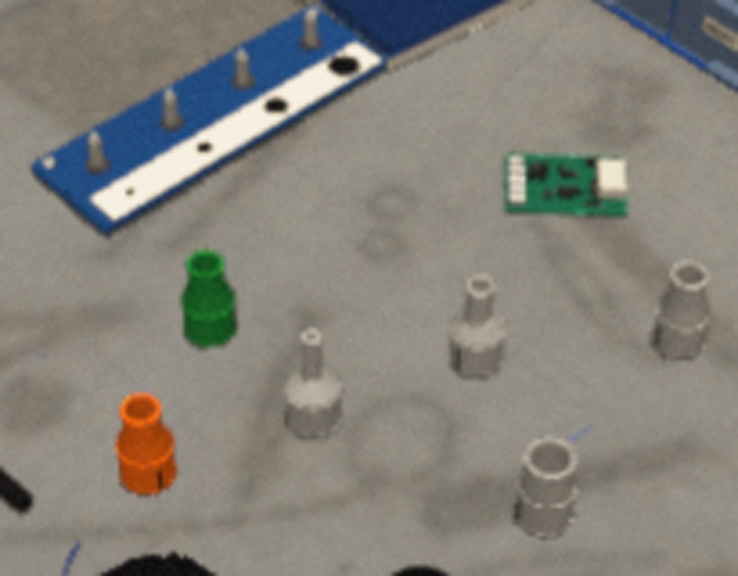

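The true nozzles are all bare metal. In top-picture pixels: nozzle_05 (314,255), smallest hole; nozzle_10 (326,214); nozzle_15 (356,175); nozzle_20 (371,236), widest hole and shortest. The green (275,255) and orange (301,295) ones are look-alikes. The dots run from smallest at the bottom, (228,242), to largest at the top, (228,170). Both crops confirm this.

```bash
cat > m.py <<'E'
from h import *
from scipy.optimize import least_squares
A=lambda p:((p[0]+.5)/3.6-.5+190,(p[1]+.5)/3.6-.5+150)
T=vision.camera("top"); S=vision.camera("scene")
N={"05":((451,372),(311,335),.062),"10":((495,220),(481,284),.056),"15":((599,78),(689,272),.05),"20":((656,302),(550,456),.044)}
for k,(a,b,z) in N.items():
    f=lambda X:np.r_[proj(T,X)-A(a),proj(S,X)-A(b)]
    r=least_squares(f,[.5,-.1,z]); print(k,"tri",r.x.round(4),"want z",z,"top",at(T,A(a),z)[:2].round(4),"scene",at(S,A(b),z)[:2].round(4))
dt=[(136,333),(137.5,244),(138.5,157),(140,72)]; ds=[(130,191),(204,147),(276,105),(344,65)]
pt=[(84,331),(88,242),(89,156),(91,69)]; ps=[(95,134),(170,91),(241,50),(311,10)]
def pts(q):
    c,s=np.cos(q[2]),np.sin(q[2]); R=np.array([[c,-s],[s,c]])
    g=lambda y,z:[np.r_[R@[55e-3*i,y]+q[:2],z] for i in range(4)]
    return g(0,.034),g(-.031,.01)
def f(q):
    P,D=pts(q); return np.concatenate([proj(C,X)-A(o) for C,Xs,os in((T,P,pt),(T,D,dt),(S,P,ps),(S,D,ds)) for X,o in zip(Xs,os)])
r=least_squares(f,[.5,.15,0]); print(r.x.round(4)); print(f(r.x).reshape(-1,2).round(1).tolist())
print([p[:2].round(4).tolist() for p in pts(r.x)[0]])
E
python3 m.py
```

```text
05 tri [ 0.4721 -0.0796  0.0625] want z 0.062 top [ 0.4707 -0.0788] scene [ 0.4734 -0.0798]
10 tri [ 0.5634 -0.1051  0.0554] want z 0.056 top [ 0.562  -0.1042] scene [ 0.5641 -0.1059]
15 tri [ 0.6525 -0.1674  0.0512] want z 0.05 top [ 0.6517 -0.1667] scene [ 0.6545 -0.1671]
20 tri [ 0.518  -0.2012  0.0439] want z 0.044 top [ 0.5171 -0.2006] scene [ 0.5185 -0.2015]
[0.4945 0.1396 0.0286]
[[-0.3, -0.7], [-0.9, -1.2], [-0.7, -2.0], [-0.8, -2.0], [0.8, 0.0], [0.7, 0.1], [0.8, 0.1], [0.7, -0.1], [-0.8, 0.6], [-0.8, 0.5], [-0.5, 0.5], [-0.9, 0.7], [-0.3, 0.8], [-0.2, 0.7], [-0.4, 0.6], [-0.4, 0.4]]
[[0.4945, 0.1396], [0.5495, 0.1411], [0.6045, 0.1427], [0.6594, 0.1443]]
```

```bash
cat > g.py <<'E'
import sys
from h import *
t=np.array(eval(sys.argv[1])); o=status.get_obs(); y=o["eef_rot"][2]; d=t[:3]-o["ee_pos"]
c,s=np.cos(y),np.sin(y); print(o["time_s"],o["ee_pos"].round(4),o["eef_rot"].round(3),o["grip_width"].round(4),"shift units",(np.array([c*d[0]+s*d[1],s*d[0]-c*d[1],-d[2]])/.5).round(4),"turn",-((np.pi-y+np.pi)%(2*np.pi)-np.pi)/(np.pi/2))
E
python3 -m pendant '[-0.95,-0.98,0.1,0,0,-0.148,0.3, -0.95,-0.98,0.1,0,0,-0.148,0.3, -0.95,-0.98,0.1,0,0,-0.148,0.3, -0.95,-0.98,0.1,0,0,-0.148,0.3, -0.95,-0.98,0.1,0,0,-0.148,0.3, -0.95,-0.98,0.1,0,0,-0.148,0.3, -0.95,-0.98,0.1,0,0,-0.148,0.3, -0.95,-0.98,0.1,0,0,-0.148,0.3, -0.95,-0.98,0.1,0,0,-0.148,0.3, -0.95,-0.98,0.1,0,0,-0.148,0.3, -0.95,-0.98,0.1,0,0,-0.148,0.3, -0.95,-0.98,0.1,0,0,-0.148,0.3]' 25; python3 g.py '[.4725,-.0793,.1]'
```

```text
time_s: 2.7
ee_pos: [0.4335, 0.0197, 0.1618]
eef_rot: [3.142, 0.001, -3.141]
force: [0.8, 1.6, 0.4]
grip_width: 0.0608
grip_force: 0.0Traceback (most recent call last):
  File "g.py", line 4, in <module>
    c,s=np.cos(y),np.sin(y); print(o["time_s"],o["ee_pos"].round(4),o["eef_rot"].round(3),o["grip_width"].round(4),"shift units",(np.array([c*d[0]+s*d[1],s*d[0]-c*d[1],-d[2]])/.5).round(4),"turn",-((np.pi-y+np.pi)%(2*np.pi)-np.pi)/(np.pi/2))
                                                                                          ^^^^^^^^^^^^^^^^^^^^^
AttributeError: 'float' object has no attribute 'round'
```

```bash
sed -i 's/o\["grip_width"\].round(4)/round(o["grip_width"],4)/' g.py
python3 -m pendant '[-0.07,-0.18,0.12,0,0,0,0.3, -0.07,-0.18,0.12,0,0,0,0.3, -0.07,-0.18,0.12,0,0,0,0.3, -0.07,-0.18,0.12,0,0,0,0.3, -0.07,-0.18,0.12,0,0,0,0.3]' 25; python3 g.py '[.4725,-.0793,.004]'
```

```text
time_s: 3.2
ee_pos: [0.4679, -0.0674, 0.1023]
eef_rot: [3.142, 0.0, -3.141]
force: [0.4, 0.2, 0.0]
grip_width: 0.0615
grip_force: 0.0
3.2 [ 0.4679 -0.0674  0.1023] [ 3.142  0.    -3.141] 0.0615 shift units [-0.0093 -0.0238  0.1965] turn 0.0005083319741535234
```

```bash

python3 -m pendant '[-0.009,-0.024,0.02,0,0,0,0.3, -0.009,-0.024,0.08,0,0,0,0.3, -0.009,-0.024,0.14,0,0,0,0.3, -0.009,-0.024,0.18,0,0,0,0.3, -0.009,-0.024,0.196,0,0,0,0.3, -0.009,-0.024,0.196,0,0,0,0.3, -0.009,-0.024,0.196,0,0,0,-1, -0.009,-0.024,0.196,0,0,0,-1, -0.009,-0.024,0.196,0,0,0,-1, -0.009,-0.024,0.196,0,0,0,-1, -0.009,-0.024,0.196,0,0,0,-1, -0.009,-0.024,0.196,0,0,0,-1]' 25; python3 g.py '[.4945,.1396,.1]'
```

```text
time_s: 4.4
ee_pos: [0.4726, -0.0802, 0.0039]
eef_rot: [-3.142, 0.001, -3.141]
force: [-0.5, 1.1, 5.3]
grip_width: 0.0266
grip_force: 25.0
4.4 [ 0.4726 -0.0802  0.0039] [-3.142e+00  1.000e-03 -3.141e+00] 0.0266 shift units [-0.0442  0.4396 -0.1921] turn 0.0004262276980565747
```

```bash

python3 -m pendant '[0,0,-0.06,0,0,0,-1, 0,0,-0.14,0,0,0,-1, -0.01,0.08,-0.19,0,0,0,-1, -0.02,0.16,-0.19,0,0,0,-1, -0.03,0.24,-0.19,0,0,0,-1, -0.04,0.32,-0.19,0,0,0,-1, -0.044,0.39,-0.19,0,0,0,-1, -0.044,0.43,-0.19,0,0,0,-1, -0.044,0.44,-0.19,0,0,0,-1, -0.044,0.44,-0.19,0,0,0,-1, -0.044,0.44,-0.19,0,0,0,-1]' 25; python3 g.py '[.4945,.1396,.014]'
python3 - <<'E'
from h import *
a=vision.camera("top");b=vision.camera("scene")
x=lambda c,u,v:cv2.resize(c["pixels"][v:v+130,u:u+130,::-1],(390,390),interpolation=cv2.INTER_CUBIC)
cv2.imwrite("pics/c.png",np.hstack([x(a,160,150),x(b,170,110)]))
E
```

```text
time_s: 5.5
ee_pos: [0.4942, 0.139, 0.0986]
eef_rot: [-3.141, -0.0, -3.142]
force: [1.0, -0.3, -0.5]
grip_width: 0.0268
grip_force: 25.0
5.5 [0.4942 0.139  0.0986] [-3.141 -0.    -3.142] 0.0268 shift units [-0.0006  0.0013  0.1692] turn 5.176327947855602e-05
```

View pics/c.png

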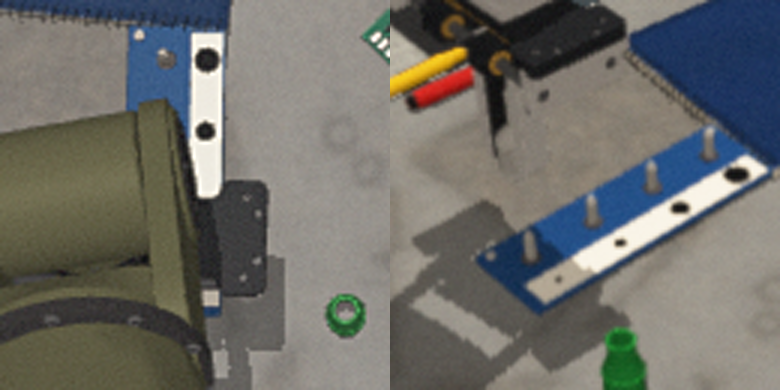

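The hand is over post_05, still holding (26.8 mm, 25 N). The near finger hides the nozzle, so I'll lower it and watch the force.

```bash

python3 -m pendant '[0,0,0.04,0,0,0,-1, 0,0,0.08,0,0,0,-1, 0,0,0.11,0,0,0,-1, 0,0,0.13,0,0,0,-1, 0,0,0.15,0,0,0,-1, 0,0,0.16,0,0,0,-1, 0,0,0.167,0,0,0,-1, 0,0,0.167,0,0,0,-1]' 25; python3 g.py '[.4945,.1396,.014]'
```

```text
time_s: 6.4
ee_pos: [0.4942, 0.1398, 0.0151]
eef_rot: [3.142, -0.0, -3.141]
force: [0.2, 0.8, -1.0]
grip_width: 0.0265
grip_force: 25.0
6.4 [0.4942 0.1398 0.0151] [ 3.142 -0.    -3.141] 0.0265 shift units [-0.0005 -0.0005  0.0022] turn 0.0004086379855202212
```

```bash

python3 -m pendant '[0,0,0.003,0,0,0,-1, 0,0,0.003,0,0,0,0.2, 0,0,0.003,0,0,0,0.2, 0,0,0.003,0,0,0,0.2, 0,0,0.003,0,0,0,0.3, 0,0,-0.06,0,0,0,0.3, 0,0,-0.14,0,0,0,0.3, 0.05,-0.08,-0.17,0,0,0,0.3, 0.02,-0.16,-0.17,0,0,0,0.3, -0.04,-0.24,-0.17,0,0,0,0.3, -0.06,-0.32,-0.17,0,0,0,0.3, -0.09,-0.4,-0.17,0,0,0,0.3]' 25; python3 g.py '[.563,-.105,.1]'
python3 - <<'E'
from h import *
a=vision.camera("top");b=vision.camera("scene")
x=lambda c,u,v:cv2.resize(c["pixels"][v:v+130,u:u+130,::-1],(390,390),interpolation=cv2.INTER_CUBIC)
cv2.imwrite("pics/d.png",np.hstack([x(a,160,150),x(b,170,110)]))
E
```

```text
time_s: 7.6
ee_pos: [0.5396, -0.0619, 0.1003]
eef_rot: [-3.142, 0.0, -3.141]
force: [0.8, 0.7, 0.2]
grip_width: 0.0609
grip_force: 0.0
7.6 [ 0.5396 -0.0619  0.1003] [-3.142  0.    -3.141] 0.0609 shift units [-0.0468 -0.0863  0.0005] turn 0.00043533107537938726
```

View pics/d.png

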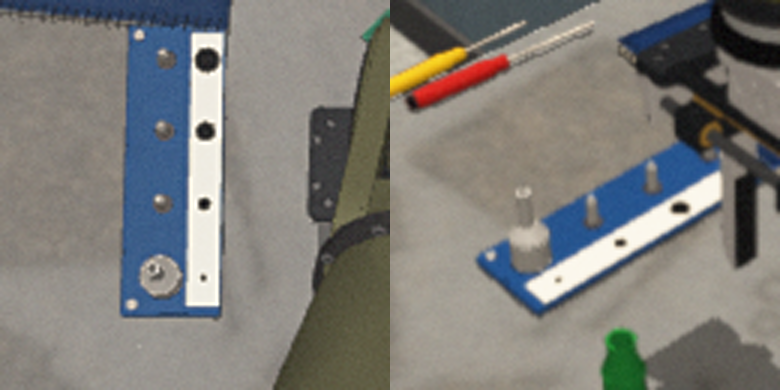

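nozzle_05 is seated upright beside the smallest dot (left crop (158,275), right crop (530,235)). Next is nozzle_10.

```bash

python3 -m pendant '[-0.047,-0.086,0,0,0,0,0.3, -0.047,-0.086,0.03,0,0,0,0.3, -0.047,-0.086,0.09,0,0,0,0.3, -0.047,-0.086,0.14,0,0,0,0.3, -0.047,-0.086,0.18,0,0,0,0.3, -0.047,-0.086,0.192,0,0,0,0.3, -0.047,-0.086,0.192,0,0,0,-1, -0.047,-0.086,0.192,0,0,0,-1, -0.047,-0.086,0.192,0,0,0,-1, -0.047,-0.086,0.192,0,0,0,-1, -0.047,-0.086,0.192,0,0,0,-1, -0.047,-0.086,0.192,0,0,0,-1]' 25; python3 g.py '[.5495,.1411,.1]'
```

```text
time_s: 8.9
ee_pos: [0.5632, -0.1032, 0.0047]
eef_rot: [-3.141, 0.001, -3.141]
force: [-0.5, -0.3, 4.7]
grip_width: 0.0268
grip_force: 25.0
8.9 [ 0.5632 -0.1032  0.0047] [-3.141e+00  1.000e-03 -3.141e+00] 0.0268 shift units [ 0.027   0.4886 -0.1905] turn 0.0003972842211012957
```

```bash

python3 -m pendant '[0,0,-0.06,0,0,0,-1, 0,0,-0.14,0,0,0,-1, 0.01,0.08,-0.19,0,0,0,-1, 0.02,0.16,-0.19,0,0,0,-1, 0.027,0.24,-0.19,0,0,0,-1, 0.027,0.32,-0.19,0,0,0,-1, 0.027,0.4,-0.19,0,0,0,-1, 0.027,0.45,-0.19,0,0,0,-1, 0.027,0.48,-0.19,0,0,0,-1, 0.027,0.488,-0.19,0,0,0,-1, 0.027,0.488,-0.19,0,0,0,-1, 0.027,0.488,-0.19,0,0,0,-1]' 25; python3 g.py '[.5495,.1411,.0147]'
```

```text
time_s: 10.1
ee_pos: [0.5493, 0.1398, 0.0991]
eef_rot: [-3.141, -0.0, 3.141]
force: [-0.6, 1.4, -0.6]
grip_width: 0.0263
grip_force: 25.0
10.1 [0.5493 0.1398 0.0991] [-3.141 -0.     3.141] 0.0263 shift units [-0.0004  0.0026  0.1687] turn -0.00024198441560734215
```

```bash

python3 -m pendant '[0,0.002,0.04,0,0,0,-1, 0,0.002,0.08,0,0,0,-1, 0,0.002,0.11,0,0,0,-1, 0,0.002,0.13,0,0,0,-1, 0,0.002,0.15,0,0,0,-1, 0,0.002,0.16,0,0,0,-1, 0,0.002,0.169,0,0,0,-1, 0,0.002,0.169,0,0,0,-1]' 25
python3 -m pendant '[0,0,0.001,0,0,0,-1, 0,0,0.001,0,0,0,0.2, 0,0,0.001,0,0,0,0.2, 0,0,0.001,0,0,0,0.2, 0,0,0.001,0,0,0,0.3, 0,0,-0.06,0,0,0,0.3, 0,0,-0.14,0,0,0,0.3, -0.03,-0.08,-0.17,0,0,0,0.3, -0.07,-0.16,-0.17,0,0,0,0.3, -0.12,-0.24,-0.17,0,0,0,0.3, -0.16,-0.32,-0.17,0,0,0,0.3, -0.2,-0.4,-0.17,0,0,0,0.3]' 25; python3 g.py '[.6528,-.167,.1]'
python3 - <<'E'
from h import *
a=vision.camera("top");b=vision.camera("scene")
x=lambda c,u,v:cv2.resize(c["pixels"][v:v+130,u:u+130,::-1],(390,390),interpolation=cv2.INTER_CUBIC)
cv2.imwrite("pics/e.png",np.hstack([x(a,160,150),x(b,170,110)]))
E
```

```text
time_s: 10.9
ee_pos: [0.5495, 0.1419, 0.0149]
eef_rot: [3.142, 0.001, -3.141]
force: [0.5, 0.0, -0.6]
grip_width: 0.0265
grip_force: 25.0
time_s: 12.1
ee_pos: [0.6499, -0.0598, 0.0997]
eef_rot: [3.142, 0.0, -3.141]
force: [1.1, 0.6, -0.1]
grip_width: 0.0608
grip_force: 0.0
12.1 [ 0.6499 -0.0598  0.0997] [ 3.142  0.    -3.141] 0.0608 shift units [-0.0056 -0.2144 -0.0007] turn 0.00045526466028379144
```

View pics/e.png

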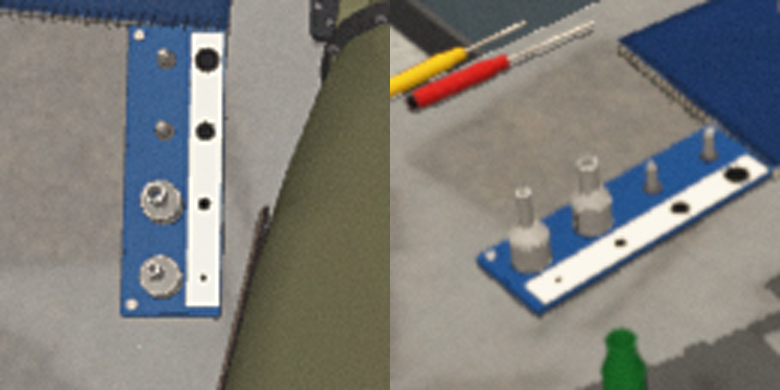

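nozzle_10 is seated at the second dot (left crop (158,202), right crop (592,205)). Next is nozzle_15.

```bash

python3 -m pendant '[-0.005,-0.09,0,0,0,0,0.3, -0.006,-0.18,0,0,0,0,0.3, -0.006,-0.214,0.01,0,0,0,0.3, -0.006,-0.214,0.06,0,0,0,0.3, -0.006,-0.214,0.12,0,0,0,0.3, -0.006,-0.214,0.17,0,0,0,0.3, -0.006,-0.214,0.191,0,0,0,0.3, -0.006,-0.214,0.191,0,0,0,0.3]' 25
python3 -m pendant '[0,0,0,0,0,0,-1, 0,0,0,0,0,0,-1, 0,0,0,0,0,0,-1, 0,0,0,0,0,0,-1, 0,0,0,0,0,0,-1, 0,0,0,0,0,0,-1]' 25; python3 g.py '[.6045,.1427,.1]'
```

```text
time_s: 13.0
ee_pos: [0.6518, -0.1642, 0.0028]
eef_rot: [3.141, -0.002, -3.14]
force: [-0.2, -0.7, 0.8]
grip_width: 0.0614
grip_force: 0.0
time_s: 13.6
ee_pos: [0.6527, -0.1652, 0.0047]
eef_rot: [-3.141, 0.001, -3.141]
force: [-1.4, -0.4, 4.0]
grip_width: 0.0279
grip_force: 25.0
13.6 [ 0.6527 -0.1652  0.0047] [-3.141e+00  1.000e-03 -3.141e+00] 0.0279 shift units [ 0.0959  0.6158 -0.1906] turn 0.000383593853678144
```

```bash

python3 -m pendant '[0,0,-0.06,0,0,0,-1, 0,0,-0.14,0,0,0,-1, 0.01,0.08,-0.19,0,0,0,-1, 0.03,0.17,-0.19,0,0,0,-1, 0.05,0.26,-0.19,0,0,0,-1, 0.07,0.35,-0.19,0,0,0,-1, 0.09,0.44,-0.19,0,0,0,-1, 0.096,0.53,-0.19,0,0,0,-1, 0.096,0.59,-0.19,0,0,0,-1, 0.096,0.616,-0.19,0,0,0,-1, 0.096,0.616,-0.19,0,0,0,-1, 0.096,0.616,-0.19,0,0,0,-1]' 25; python3 g.py '[.6045,.1427,.0147]'
```

```text
time_s: 14.8
ee_pos: [0.6043, 0.1418, 0.0989]
eef_rot: [-3.141, -0.0, -3.141]
force: [-0.2, 0.2, -0.4]
grip_width: 0.0279
grip_force: 25.0
14.8 [0.6043 0.1418 0.0989] [-3.141 -0.    -3.141] 0.0279 shift units [-0.0004  0.0017  0.1685] turn 0.00010229908219871355
```

```bash

python3 -m pendant '[0,0.001,0.04,0,0,0,-1, 0,0.001,0.08,0,0,0,-1, 0,0.001,0.11,0,0,0,-1, 0,0.001,0.13,0,0,0,-1, 0,0.001,0.15,0,0,0,-1, 0,0.001,0.16,0,0,0,-1, 0,0.001,0.168,0,0,0,-1, 0,0.001,0.168,0,0,0,-1]' 25
python3 -m pendant '[0,0,0.001,0,0,0,-1, 0,0,0.001,0,0,0,0.2, 0,0,0.001,0,0,0,0.2, 0,0,0.001,0,0,0,0.2, 0,0,0.001,0,0,0,0.3, 0,0,-0.06,0,0,0,0.3, 0,0,-0.14,0,0,0,0.3, 0.02,-0.08,-0.17,0,0,0,0.3, 0.05,-0.16,-0.17,0,0,0,0.3, 0.08,-0.25,-0.17,0,0,0,0.3, 0.11,-0.34,-0.17,0,0,0,0.3, 0.14,-0.43,-0.17,0,0,0,0.3]' 25; python3 g.py '[.518,-.201,.1]'
```

```text
time_s: 15.6
ee_pos: [0.6044, 0.1434, 0.0152]
eef_rot: [3.142, 0.0, -3.141]
force: [0.3, 0.0, 0.7]
grip_width: 0.0279
grip_force: 25.0
time_s: 16.8
ee_pos: [0.5335, -0.0732, 0.1004]
eef_rot: [-3.141, 0.0, -3.141]
force: [0.3, -1.0, 0.3]
grip_width: 0.061
grip_force: 0.0
16.8 [ 0.5335 -0.0732  0.1004] [-3.141  0.    -3.141] 0.061 shift units [ 0.0313 -0.2556  0.0008] turn 0.0006300593733686662
```

```bash

python3 -m pendant '[0.01,-0.09,0,0,0,0,0.3, 0.02,-0.18,0,0,0,0,0.3, 0.031,-0.255,0,0,0,0,0.3, 0.031,-0.255,0.03,0,0,0,0.3, 0.031,-0.255,0.08,0,0,0,0.3, 0.031,-0.255,0.13,0,0,0,0.3, 0.031,-0.255,0.17,0,0,0,0.3, 0.031,-0.255,0.192,0,0,0,0.3, 0.031,-0.255,0.192,0,0,0,0.3]' 25
python3 -m pendant '[0,0,0,0,0,0,-1, 0,0,0,0,0,0,-1, 0,0,0,0,0,0,-1, 0,0,0,0,0,0,-1, 0,0,0,0,0,0,-1, 0,0,0,0,0,0,-1]' 25; python3 g.py '[.6594,.1443,.1]'
```

```text
time_s: 17.7
ee_pos: [0.5184, -0.1989, 0.0031]
eef_rot: [3.141, -0.002, -3.141]
force: [0.4, -0.1, 0.7]
grip_width: 0.0613
grip_force: 0.0
time_s: 18.3
ee_pos: [0.5192, -0.1993, 0.0046]
eef_rot: [-3.141, 0.001, -3.141]
force: [-1.1, 0.2, 4.7]
grip_width: 0.0278
grip_force: 25.0
18.3 [ 0.5192 -0.1993  0.0046] [-3.141e+00  1.000e-03 -3.141e+00] 0.0278 shift units [-0.281   0.687  -0.1909] turn 0.0004495125986219774
```

```bash

python3 -m pendant '[0,0,-0.06,0,0,0,-1, 0,0,-0.14,0,0,0,-1, -0.03,0.07,-0.19,0,0,0,-1, -0.07,0.15,-0.19,0,0,0,-1, -0.11,0.23,-0.19,0,0,0,-1, -0.15,0.31,-0.19,0,0,0,-1, -0.19,0.39,-0.19,0,0,0,-1, -0.23,0.47,-0.19,0,0,0,-1, -0.26,0.55,-0.19,0,0,0,-1, -0.281,0.63,-0.19,0,0,0,-1, -0.281,0.68,-0.19,0,0,0,-1, -0.281,0.687,-0.19,0,0,0,-1]' 25
python3 -m pendant '[0,0,0,0,0,0,-1, 0,0,0,0,0,0,-1]' 25; python3 g.py '[.6594,.1443,.0146]'
```

```text
time_s: 19.5
ee_pos: [0.6588, 0.1474, 0.0985]
eef_rot: [3.141, -0.001, -3.138]
force: [-0.8, -0.5, -0.6]
grip_width: 0.0279
grip_force: 25.0
time_s: 19.7
ee_pos: [0.6592, 0.1433, 0.0991]
eef_rot: [-3.141, -0.0, 3.141]
force: [0.6, 0.1, -0.5]
grip_width: 0.028
grip_force: 25.0
19.7 [0.6592 0.1433 0.0991] [-3.141 -0.     3.141] 0.028 shift units [-0.0004  0.0021  0.169 ] turn -0.00015056006316279064
```

```bash

python3 -m pendant '[0,0.001,0.04,0,0,0,-1, 0,0.001,0.08,0,0,0,-1, 0,0.001,0.11,0,0,0,-1, 0,0.001,0.13,0,0,0,-1, 0,0.001,0.15,0,0,0,-1, 0,0.001,0.16,0,0,0,-1, 0,0.001,0.168,0,0,0,-1, 0,0.001,0.168,0,0,0,-1]' 25
python3 -m pendant '[0,0,0.001,0,0,0,-1, 0,0,0.001,0,0,0,0.2, 0,0,0.001,0,0,0,0.2, 0,0,0.001,0,0,0,0.2, 0,0,0.001,0,0,0,0.3, 0,0,-0.06,0,0,0,0.3, 0,0,-0.14,0,0,0,0.3, 0.02,-0.08,-0.19,0,0,0,0.3, 0.05,-0.16,-0.21,0,0,0,0.3, 0.08,-0.25,-0.23,0,0,0,0.3, 0.11,-0.34,-0.25,0,0,0,0.3, 0.14,-0.43,-0.27,0,0,0,0.3]' 25
python3 -m pendant '[0.05,-0.09,0,0,0,0,0.3, 0.08,-0.18,0,0,0,0,0.3, 0.1,-0.25,0,0,0,0,0.3, 0.1,-0.3,0,0,0,0,0.3, 0.1,-0.3,0,0,0,0,0.3]'
python3 - <<'E'
from h import *
a=vision.camera("top");b=vision.camera("scene")
x=lambda c,u,v:cv2.resize(c["pixels"][v:v+130,u:u+130,::-1],(390,390),interpolation=cv2.INTER_CUBIC)
cv2.imwrite("pics/f.png",np.hstack([x(a,160,150),x(b,170,110)])); save(b,"g.png")
E
```

```text
time_s: 20.5
ee_pos: [0.6593, 0.145, 0.0152]
eef_rot: [3.142, 0.0, -3.141]
force: [0.4, 0.1, -0.3]
grip_width: 0.028
grip_force: 25.0
time_s: 21.7
ee_pos: [0.5885, -0.0717, 0.1508]
eef_rot: [-3.141, 0.0, -3.141]
force: [1.1, -1.5, -0.2]
grip_width: 0.0613
grip_force: 0.0
time_s: 22.2
ee_pos: [0.5389, -0.2228, 0.1503]
eef_rot: [-3.141, 0.0, 3.139]
force: [-0.1, 0.4, -0.3]
grip_width: 0.061
grip_force: 0.0
```

View pics/f.png

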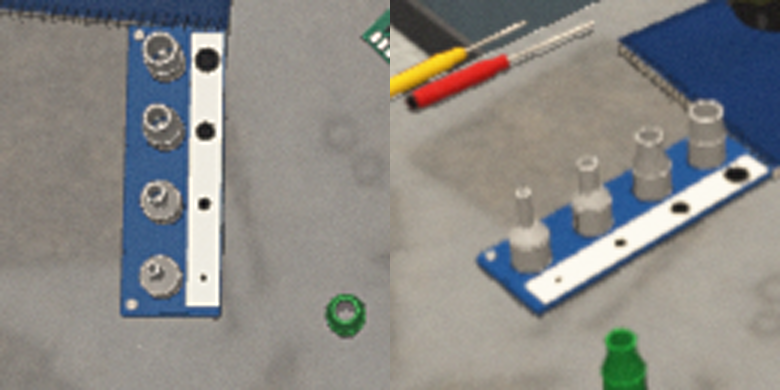

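View pics/g.png

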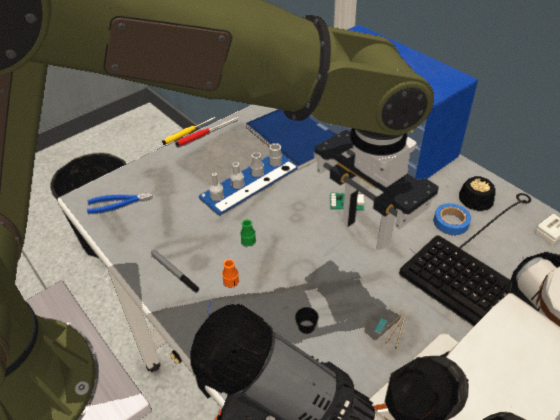

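All four nozzles stand seated and in order (scene pixels from (215,185) to (276,152)). The loupe (307,321) and the circuit board (347,201) haven't moved, and the arm is clear.

```bash
python3 -c "
from station import order; print(order.hand_in())"
```

```text
the job is handed in; nothing more can be done
None
```

The four nozzles are back on the holder in order of outlet size, outlets up and collars down on the plate; the loupe and circuit board were left where they were, and the job was handed in at about 22 s.

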